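# Mesh the slicing disc with the food processor's drive and press it home

## Robot

A 7-joint arm with a two-finger parallel gripper is mounted at the origin on a cart in front of the work surface, level with it; the furniture and walls round the work are solid. World frame = base frame: x ahead of the robot, y to its left, z up, the work surface at z = 0. Lengths are in m, angles in rad, forces in N, time in s.
With the tool pointing down it reaches from about 0.425 to 0.825 m from the base axis. Payload 3.6 kg.
Tool frame: the origin (TCP) lies at the very end of the fingers, on their centre line; the grasp point (between the pads) lies 19 mm behind it (bot.grasp_offset is the distance from the TCP to the grasp point, in m); z points along the fingers, x is the direction in which the jaws open and shut, and the axes are right-handed (so a half turn about z gives the same grasp; the last joint's range is limited). The gripper opens to 93 mm and grips with 3 to 60 N. Pads are 15 mm wide; open, the fingers measure 128 mm over their backs; the gripper's body (75 mm by 188 mm) begins 65 mm behind the grasp point.
Start: joints at [1.208, 0.615, -0.013, 1.423, 0.008, 1.103, -0.04], TCP at [0.215, -0.613, 0.219] pointing down, gripper open.
Joint ranges: [-3.12, 3.12], [-0.3, 2.06], [-1.34, 1.32], [0.26, 2.42], [-1.36, 4.5], [0.01, 1.98], [-2.84, 2.84]. Speed limits (rad/s): [2.79, 2.79, 3.14, 3.14, 3.14, 3.14, 3.14].

## Interface

Orientations are given as [roll, pitch, yaw] about the fixed x, y, z axes, in that order (R = Rz(yaw) Ry(pitch) Rx(roll)).
In Python, from rig import get_obs, grab_frame, camera_params, bot gives the robot as it stands.
- The arm moves only by the tool carry_out, never from a script. Its argument "targets" is a list of rows, each a list of 7 numbers: the turn, a rotation vector about the tool's x, y, z in degrees, then the shift along the tool's x, y, z in cm, then the closure, from 0 (fully open) to 1 (shut). A call has 1 to 20 rows; each row shifts and turns the commanded pose from where the row before left it, along the tool's axes as they then stand; what a row does not reach is not made up. A row lasts 1/8 s, in which the tool goes at most 62.5 mm and 10.7 degrees, less where a joint would pass 70% of its speed; a pose out of reach is approached as far as the arm can. A call is refused whole if a number of a shift passes 6.25 or a number of a turn 10.7, either way. A call with a gripper value outside its range is refused whole. The fingers move at their own pace and stop on an object; "newtons" is the grip in N (left out, the last holds). Time passes only in rows, so rows that do not move let the fingers close. It gives the time, the measured TCP pose, the force and the opening at its end, in the units of the state.
- get_obs(): the state, without advancing time (a new reading comes with each control period).
- grab_frame(name): name is "scene" or "side" or "wrist"; returns the picture (384x512x3 uint8, red, green, blue); there is no depth.
- camera_params(name): a dict with "mtx" (3x3 intrinsics, pixels), "D" ([k1, k2, p1, p2, k3] as OpenCV has them; the pictures are not rectified), "extrinsics" (4x4, takes a point from world to camera coordinates). Camera axes: x right, y up, looking along -z (the intrinsics and any distortion apply to the point x, -y, -z); pixel columns grow to the right and rows downward; lengths in m; the calibration is good to about 2 mm. A picture is of the moment at which its call begins: read the wrist's pose just before it. camera_params takes no time and is no camera call; for the wrist camera it gives the pose at the moment of the call.
- bot.finish_job(): hands the job in, once; it reports no verdict.
The state is a dict: "time_s": time; "q": joint angles; "qd": joint speeds; "effort": joint torques, N m; "tcp_pos": TCP position; "ee_rot": TCP orientation; "force": force on the tool from outside, world axes, zero at the start; "ft_torque": the same for the moment, N m; "gripper_width": finger opening in m.
Only numpy, scipy, OpenCV 4.12 (cv2) and the standard library are available. Lean on these libraries where they do the work, as an engineer would, in place of code of your own. Each camera call takes 0.05 s, during which the arm holds its last target. There are 200 camera calls.

## Task

The slicing disc of the food processor was only laid on its drive: it stands tooth on tooth on the spindle, proud of the bowl, so the lid cannot go on. Turn the disc by its grip bar until its teeth drop into mesh with the spindle, then press it straight down until it snaps fully home. Do not force it against the teeth, and leave the lid and dish where they are.

Things in the scene. Friction and masses are not known exactly. Their poses are not given: they have to be found in the camera images.
- processor: compact food processor fixed on the worktop: round white motor base 212 mm across, console with a grey rotary knob towards the robot, clear bowl on top with a grey handle at the rear right. Origin on the worktop under the bowl's axis, z up, x away from the console.
- bowl_rim (a point): centre of the clear bowl's rim, 187 mm above the worktop; the rim is 177 mm across outside
- disc_grip (a point): middle of the black bar grip of the slicing disc, on the bowl's axis; x along the bar, y across, z up. Bar 76 mm long, 12 mm thick, top 10 mm above this point, and rising from a flat black hub, 56 mm across, 10 mm below it. Round that the steel disc, 148 mm across, 16 mm below it. The disc is captive on the axis: it turns (friction about 0.03 Nm) and goes up and down; 0.28 kg
- disc: the slicing disc with its black hub, on the bowl's axis; origin in the middle of its steel top face, x along the bar grip, z up. Four teeth beneath mesh at every quarter turn with about 7 degrees of play either side; at the start it is 12 to 78 degrees from mesh, whichever way it is turned
- drive: the motor's fixed drive column in the bowl, origin at its foot. It carries the spindle with four teeth, hidden under the disc's hub at an unknown angle that this pose does not tell. The motor's gearing holds the spindle still: once in mesh, the disc turns no further
- disc_drop (a joint): how far the disc has gone down, m: 0 standing tooth on tooth (top face 3 mm above the rim). In mesh it falls by its weight to about 0.004; then about 10 N overcomes the snap in the hub and it goes fully home to a solid stop at 0.011 (face 8 mm below the rim), where the snap holds it. Negative when lifted
- lid: the processor's clear round lid, 177 mm across and 18 mm high, with a feed tube and a grey pusher to 110 mm height, lying on the worktop to the left of the processor; bystander. Origin under its centre
- oval_dish: oval cream dish, 117 x 189 x 22 mm, on the worktop to the right of the processor; bystander. Origin under its centre

How it is judged:
By the outcome, as a careful person would: the job done as asked, in the order asked, and still so for the second after the job is handed in, with the robot touching nothing.
It also fails if it takes over 45 s, if anything falls off the work surface, if the arm or the gripper's body presses on something with over 40 N, if the wrist force passes 120 N, or if a joint passes its speed limit or range.

## Working session

There is one attempt and no reset: what is moved stays moved. The work goes in short steps, Python scripts to look and compute and a tool call to move; the robot and the scene stay as the last step left them, time stands still between calls to the robot, and variables do not carry over. Pictures are saved under pics/ and viewed, about 8 in all and at most 12, crops included, and the job is handed in when it is done.

Besides the shell and the picture viewer there is one more tool, called after "Request:" as a command line: name --pt "numbers of a row" for each row, then --argument value for the rest. carry_out: Moves the arm, as the interface text tells. Its arguments: {"type":"object","properties":{"targets":{"type":"array","items":{"type":"array","items":{"type":"number"}}},"newtons":{"type":"number"}},"required":["targets"]}

```bash
mkdir -p pics; ls; python3 - <<'E'
from rig import *
import cv2
o=get_obs();print(o)
for n in("scene","side"):
    cv2.imwrite(f"pics/{n}0.png",grab_frame(n)[:,:,::-1])
    print(camera_params(n))
E
```

```text
pics
{'time_s': 0.0, 'q': array([ 1.20747933,  0.61589153, -0.01260499,  1.42489183,  0.00809349,
        1.1034089 , -0.04040606]), 'qd': array([-0.00074953, -0.00102601, -0.00074293, -0.0010433 , -0.00057542,
       -0.00038101,  0.00132189]), 'effort': array([-4.91203700e-04, -4.58936584e+01,  2.09363764e-01, -1.65743941e+01,
       -6.09556236e-02,  2.05706782e-02,  2.55011955e-04]), 'tcp_pos': array([ 0.21455626, -0.61272539,  0.21750154]), 'ee_rot': array([ 3.14155513e+00,  2.54924474e-03, -1.23393121e+00]), 'force': array([ 0.48358022,  0.28082573, -0.68226589]), 'ft_torque': array([-0.02504503, -0.03850452,  0.03057457]), 'gripper_width': 0.09307599571423437}
{'mtx': array([[397.34845277,   0.        , 254.20707409],
       [  0.        , 397.34845277, 191.19947555],
       [  0.        ,   0.        ,   1.        ]]), 'D': array([-0.03418534,  0.        ,  0.        ,  0.        ,  0.        ]), 'extrinsics': array([[-0.8593194 , -0.51097002, -0.02190472,  0.46840275],
       [ 0.28912606, -0.52067226,  0.80330973, -0.25574944],
       [-0.42187237,  0.6839664 ,  0.59515852, -1.19993209],
       [ 0.        ,  0.        ,  0.        ,  1.        ]])}
{'mtx': array([[471.74625215,   0.        , 263.56646783],
       [  0.        , 471.74625215, 191.59405185],
       [  0.        ,   0.        ,   1.        ]]), 'D': array([-0.07102371,  0.        ,  0.        ,  0.        ,  0.        ]), 'extrinsics': array([[-0.88984893, -0.45616429, -0.00911193,  0.46763362],
       [ 0.16021066, -0.33110095,  0.929895  , -0.22925068],
       [-0.42720186,  0.82600624,  0.36771221, -1.36637976],
       [ 0.        ,  0.        ,  0.        ,  1.        ]])}
```

```bash
python3 - <<'E'
import cv2,numpy as np
a=cv2.imread("pics/scene0.png");b=cv2.imread("pics/side0.png")
cv2.imwrite("pics/both0.png",np.vstack([cv2.resize(a,(400,300)),cv2.resize(b,(400,300))]) )
cv2.imwrite("pics/s1.png",cv2.resize(a,(800,600),interpolation=cv2.INTER_CUBIC))
E
```

```text
(no output)
```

View pics/s1.png

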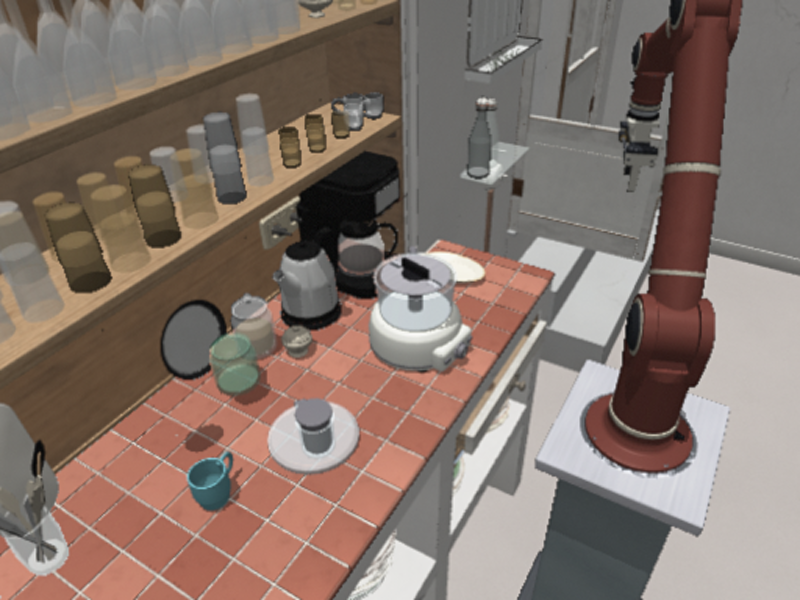

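The picture shows the processor near (415,310), its grip bar at (415,268), the lid at (313,435), the dish at (460,267), and a kettle and coffee maker close behind. Next I'll enlarge both views.

```bash
python3 - <<'E'
import cv2,numpy as np
from rig import *
a=cv2.imread("pics/scene0.png");b=cv2.imread("pics/side0.png")
import numpy as np
# side: where is approx point (project scene-derived guess)
def proj(n,P):
    c=camera_params(n);p=c["extrinsics"]@np.r_[P,1];p=p[:3]*[1,-1,-1]
    return cv2.projectPoints(p[None],np.zeros(3),np.zeros(3),c["mtx"],c["D"])[0].ravel()
c=camera_params("scene");u=cv2.undistortPoints(np.array([[[415*.64,268*.64]]]),c["mtx"],c["D"]).ravel()
R=c["extrinsics"][:3,:3];t=c["extrinsics"][:3,3];o=-R.T@t;d=R.T@np.array([u[0],-u[1],-1])
P=o+d*(0.206-o[2])/d[2];s=proj("side",P);print(P,s)
x,y=int(s[0])-50,int(s[1])-40
x0,y0=265-50,171-30
A=cv2.resize(a[y0:y0+75,x0:x0+100],(800,600),interpolation=cv2.INTER_CUBIC)
B=cv2.resize(b[y:y+75,x:x+100],(800,600),interpolation=cv2.INTER_CUBIC)
print(x,y)
cv2.imwrite("pics/c1.png",np.hstack([A[:,100:700],B[:,100:700]])[:, :]) 
cv2.imwrite("pics/c1.png",cv2.resize(cv2.imread("pics/c1.png"),(800,400)))
E
```

```text
[ 0.50603573 -0.0162219   0.206     ] [270.66000045 176.46712922]
220 136
```

View pics/c1.png

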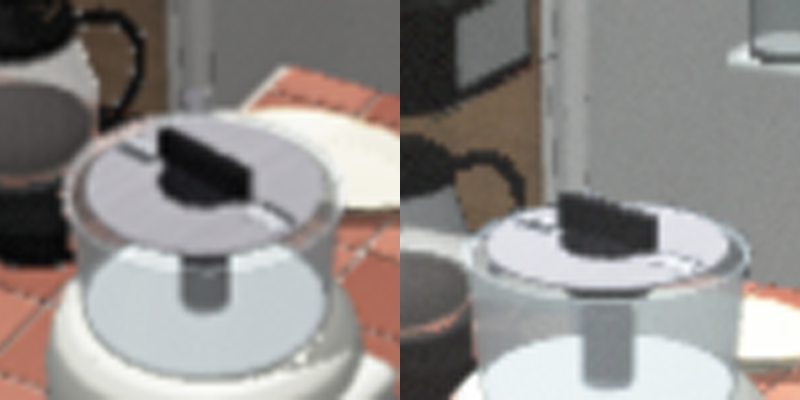

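The left crop (scene) shows the bar's top edge from (160,128) to (250,168). In the right crop (side) it runs from (558,193) to (657,215). The disc stands proud of the rim.

```bash
cat >h.py <<'E'
import cv2,numpy as np
from rig import *
def ray(n,uv,c=None):
    c=c or camera_params(n);u=cv2.undistortPoints(np.array([[uv]],float),c["mtx"],c["D"]).ravel()
    R=c["extrinsics"][:3,:3];t=c["extrinsics"][:3,3];return -R.T@t,R.T@np.array([u[0],-u[1],-1])
def hit(n,uv,z,c=None):
    o,d=ray(n,uv,c);return o+d*(z-o[2])/d[2]
def proj(n,P,c=None):
    c=c or camera_params(n);p=np.atleast_2d(P)@c["extrinsics"][:3,:3].T+c["extrinsics"][:3,3]
    return cv2.projectPoints(p*[1,-1,-1],np.zeros(3),np.zeros(3),c["mtx"],c["D"])[0].reshape(-1,2)
E
python3 - <<'E'
from h import *
for n,pts,off in(("scene",[(160,128),(250,168)],(227.5,141)),("side",[(558-400,193),(657-400,215)],(232.5,136))):
    P=[hit(n,np.array(p)/5.333+off,0.216) for p in pts]
    d=P[1]-P[0];print(n,P,(P[0]+P[1])/2,np.linalg.norm(d),np.degrees(np.arctan2(d[1],d[0])))
# rim ellipse extremes in scene
for n,pts,off in(("scene",[(62,190),(343,190)],(227.5,141)),("side",[(468-400,250),(750-400,250)],(232.5,136))):
    P=[hit(n,np.array(p)/5.333+off,0.187) for p in pts];print((P[0]+P[1])/2,np.linalg.norm(P[1]-P[0]))
E
```

```text
scene [array([ 0.54120839, -0.02410109,  0.216     ]), array([ 0.47111529, -0.01187227,  0.216     ])] [ 0.50616184 -0.01798668  0.216     ] 0.07115185003213718 170.1034774643062
side [array([ 0.53678552, -0.01605644,  0.216     ]), array([ 0.465701  , -0.00629864,  0.216     ])] [ 0.50124326 -0.01117754  0.216     ] 0.07175111674822866 172.18384042412654
[ 0.50575659 -0.01425202  0.187     ] 0.1739338123152733
[ 0.49958785 -0.01028059  0.187     ] 0.17035948548880553
```

```bash
python3 - <<'E'
from h import *
for l,p,z in(("kettle base",(312,318),0),("kettle top",(305,250),.2),("coffee base",(362,290),0),("coffee near lower corner",(345,285),0),("coffee machine top front edge at .27",(345,185),.3),("tile edge by shelf",(150,395),0),("front edge",(553,268),0)):
    print(l,hit("scene",np.array(p)*.64,z).round(3))
E
```

```text
kettle base [0.77  0.026 0.   ]
kettle top [0.76  0.031 0.2  ]
coffee base [ 0.728 -0.13   0.   ]
coffee near lower corner [ 0.779 -0.127  0.   ]
coffee machine top front edge at .27 [ 0.743 -0.113  0.3  ]
tile edge by shelf [0.912 0.407 0.   ]
front edge [ 0.335 -0.463  0.   ]
```

Request:
carry_out --pt "0 0 0 0 0 -6 0" --pt "0 0 0 0 0 -6 0" --pt "0 0 0 -3.9 -3.9 0 0" --pt "0 0 0 -3.9 -3.9 0 0" --pt "0 0 0 -3.9 -3.9 0 0" --pt "0 0 0 -3.9 -3.9 0 0" --pt "0 0 0 -3.9 -3.9 0 0" --pt "0 0 0 -3.9 -3.9 0 0" --pt "0 0 0 -3.9 -3.9 0 0" --pt "0 0 0 -3.9 -3.9 0 0" --pt "0 0 0 -3.9 -3.9 0 0" --pt "0 0 0 -3.9 -3.9 0 0" --pt "0 0 0 -3.9 -3.9 0 0" --pt "0 0 0 -3.9 -3.9 0 0" --pt "0 0 9.3 0 0 0 0" --pt "0 0 9.3 0 0 0 0" --pt "0 0 9.3 0 0 0 0" --pt "0 0 0 0 0 0 0" --pt "0 0 0 0 0 0 0"

```text
time_s: 2.48
tcp_pos: [0.5017, -0.0171, 0.3385]
ee_rot: [3.141, -0.0, -1.718]
force: [-0.2, 0.0, 0.9]
gripper_width: 0.0932
```

```bash
python3 - <<'E'
from h import *
import pickle
c=camera_params("wrist");f=grab_frame("wrist");pickle.dump(c,open("w1.pkl","wb"))
print(get_obs()["q"].round(3))
cv2.imwrite("pics/w1.png",f[:,:,::-1]);cv2.imwrite("pics/w1b.png",cv2.resize(f[:,:,::-1],(800,600)))
print(proj("wrist",[[.504,-.014,.206]],c))
E
```

```text
[ 0.145  0.286 -0.209  1.636  0.062  1.227 -1.796]
[[253.52894875 187.77208753]]
```

View pics/w1b.png

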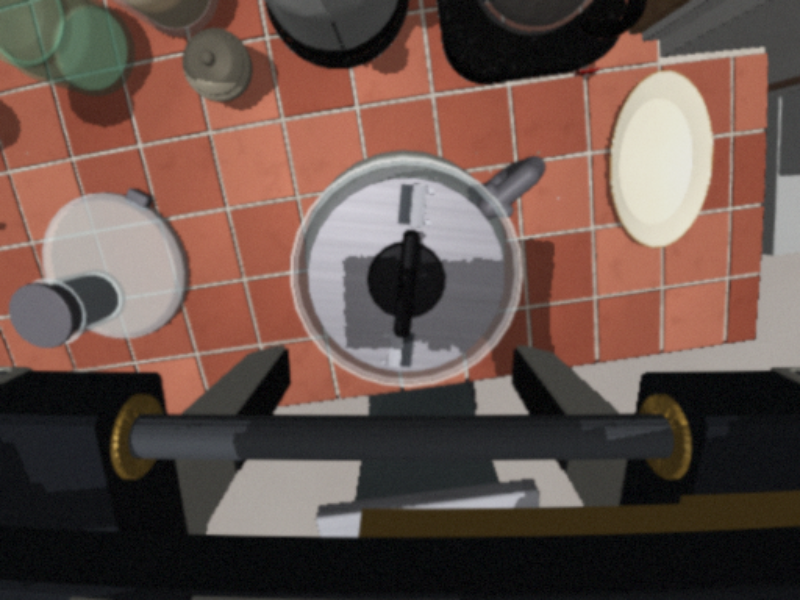

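The wrist picture shows the hub centred at (406,280), with the bar running from about (411,231) to (402,336). The bowl is clear around it; its handle is at (515,185).

```bash
python3 - <<'E'
from h import *
import pickle
c=pickle.load(open("w1.pkl","rb"))
H=lambda p,z:hit("wrist",np.array(p)*.64,z,c)
a,b=H((411,231),.216),H((402,336),.216);d=a-b
print("hub",H((406,280),.196),"bar mid",(a+b)/2,np.linalg.norm(d),np.degrees(np.arctan2(d[1],d[0])))
a,b=H((407,152),.187),H((407,386),.187);print((a+b)/2,a-b);a,b=H((291,268),.187),H((523,268),.187);print((a+b)/2,a-b)
f=cv2.imread("pics/w1.png")[120:240,200:320];cv2.imwrite("pics/w1c.png",cv2.resize(f,(600,600),interpolation=cv2.INTER_CUBIC))
E
```

```text
hub [ 0.51065754 -0.02225761  0.196     ] bar mid [ 0.51103461 -0.02230245  0.216     ] 0.0742607870310729 -13.08566691007557
[ 0.51118766 -0.02323696  0.187     ] [ 0.17778419 -0.02583209  0.        ]
[ 0.51794728 -0.02426387  0.187     ] [0.02582617 0.17321834 0.        ]
```

View pics/w1c.png

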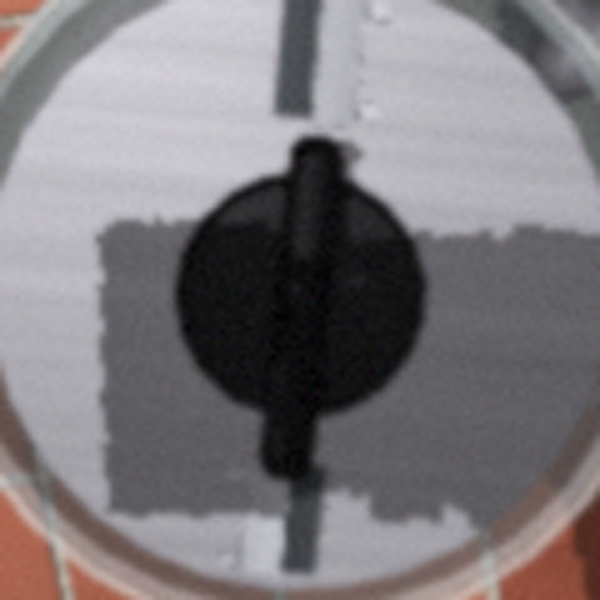

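Request:
carry_out --pt "0 0 4.7 0 0 0 0" --pt "0 0 0 0.25 -0.93 0 0" --pt "0 0 0 0 0 3.5 0" --pt "0 0 0 0 0 3.5 0" --pt "0 0 0 0 0 3.3 0" --pt "0 0 0 0 0 0 0" --pt "0 0 0 0 0 0 0"

```text
time_s: 3.4
tcp_pos: [0.5116, -0.0218, 0.2368]
ee_rot: [-3.139, 0.001, -1.802]
force: [0.4, 0.2, 0.5]
gripper_width: 0.0933
```

```bash
python3 - <<'E'
from h import *
import pickle
c=camera_params("wrist");f=grab_frame("wrist");pickle.dump(c,open("w2.pkl","wb"))
o=get_obs();print(o["q"].round(3),o["tcp_pos"].round(4),o["ee_rot"].round(3))
s=grab_frame("scene");cv2.imwrite("pics/s2.png",s[:,:,::-1]);d=grab_frame("side");cv2.imwrite("pics/d2.png",d[:,:,::-1])
cv2.imwrite("pics/w2.png",f[:,:,::-1])
W=cv2.resize(f[:,:,::-1],(800,600),interpolation=cv2.INTER_CUBIC)[:400]
S=cv2.resize(s[:,:,::-1][131:216,215:315],(400,200*170//100))[:200]
cv2.imwrite("pics/w2b.png",np.vstack([W,np.hstack([cv2.resize(x[y:y+50,u:u+100,::-1],(400,200),interpolation=cv2.INTER_CUBIC) for x,u,y in((s,215,150),(d,220,155))])]))
E
```

```text
[ 0.132  0.385 -0.186  1.789  0.084  0.971 -1.891] [ 0.5117 -0.0217  0.2372] [-3.138e+00  1.000e-03 -1.802e+00]
```

View pics/w2b.png

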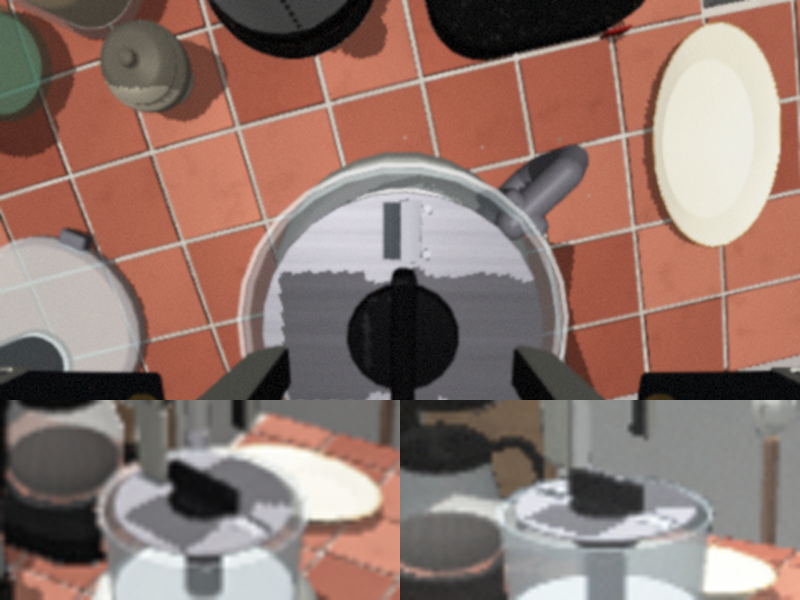

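The wrist view shows the bar upright at column 403, midway between the fingers at 288 and 515, with the hub at (403,337) and the bar's far end at (404,268). Both side views show the disc still proud.

```bash
python3 - <<'E'
from h import *
import pickle
c=pickle.load(open("w2.pkl","rb"));o=get_obs()
H=lambda p,z:hit("wrist",np.array(p)*.64,z,c)
for p,z in(((403,337),.196),((404,268),.216),((401.5,352),.2368)):print(H(p,z).round(4))
print(proj("wrist",[[*o["tcp_pos"]]],c)/.64, o["ft_torque"])
E
```

```text
[ 0.5116 -0.0227  0.196 ]
[ 0.5495 -0.0319  0.216 ]
[ 0.5189 -0.0235  0.2368]
[[401.38026635 369.43936336]] [ 0.0345737   0.03396091 -0.02165435]
```

Request:
carry_out --pt "0 0 0 0.1 0 1.9 0" --pt "0 0 0 0 0 1.9 0" --pt "0 0 0 0 0 0 0.5" --pt "0 0 0 0 0 0 0.8" --pt "0 0 0 0 0 0 1" --pt "0 0 0 0 0 0 1" --pt "0 0 0 0 0 0 1" --pt "0 0 0 0 0 0 1" --newtons 3

```text
time_s: 4.55
tcp_pos: [0.5101, -0.0226, 0.1978]
ee_rot: [-3.142, 0.0, -1.803]
force: [-0.0, -0.6, -0.2]
gripper_width: 0.038
```

```bash
python3 -c "
from h import *
o=get_obs();print(o['tcp_pos'],o['ee_rot'],o['force'],o['ft_torque'],o['gripper_width'],o['time_s'])"
```

```text
[ 0.51009027 -0.02262285  0.19775882] [-3.14151316e+00  7.42910194e-05 -1.80297653e+00] [-0.00417259 -0.58767017 -0.15136786] [ 0.0113346   0.04083166 -0.00272637] 0.03796784395318681 4.55
```

Request:
carry_out --pt "0 0 0 0 -0.1 -0.1 1" --pt "0 0 0 0 0 0 1" --pt "0 0 0 0 0 0 1" --pt "0 0 0 0 0 0 1" --pt "0 0 0 0 0 0 1" --pt "0 0 0 0 0 0 1"

```text
time_s: 5.3
tcp_pos: [0.5112, -0.0227, 0.1987]
ee_rot: [-3.141, 0.0, -1.803]
force: [-0.1, 1.1, 0.2]
gripper_width: 0.012
```

```bash
cat >st.py <<'E'
from h import *
o=get_obs();print(o['tcp_pos'].round(4),o['ee_rot'].round(3),o['force'].round(2),o['ft_torque'].round(3),o['gripper_width'].round(4),o['time_s'],o['q'][6].round(3))
E
python3 st.py
```

```text
Traceback (most recent call last):
  File "st.py", line 2, in <module>
    o=get_obs();print(o['tcp_pos'].round(4),o['ee_rot'].round(3),o['force'].round(2),o['ft_torque'].round(3),o['gripper_width'].round(4),o['time_s'],o['q'][6].round(3))
                                                                                                             ^^^^^^^^^^^^^^^^^^^^^^^^
AttributeError: 'float' object has no attribute 'round'
```

```bash
cat >st.py <<'E'
from h import *
import sys
o=get_obs();print(o['tcp_pos'].round(4),o['ee_rot'].round(3),o['force'].round(2),o['ft_torque'].round(3),round(o['gripper_width'],4),o['time_s'],round(o['q'][6],3))
for n in("wrist","side"): cv2.imwrite(f"pics/{n}_{sys.argv[1]}.png",grab_frame(n)[:,:,::-1])
E
python3 st.py g0
```

```text
[ 0.5112 -0.0227  0.1987] [-3.141  0.    -1.803] [-0.06  1.06  0.16] [ 0.205 -0.114 -0.061] 0.012 5.3 -1.901
```

Request:
carry_out --pt "0 0 -5 0 0 0 1" --pt "0 0 -5 0 0 0 1" --pt "0 0 0 0 0 0 1" --pt "0 0 0 0 0 0 0.82" --pt "0 0 0 0 0 0 0.82" --pt "0 0 0 0 0 0 1" --pt "0 0 0 0 0 0 1"

```text
time_s: 6.28
tcp_pos: [0.511, -0.0222, 0.1986]
ee_rot: [3.141, 0.001, -1.628]
force: [0.4, 0.9, -0.3]
gripper_width: 0.0118
```

```bash
python3 st.py g1; python3 - <<'E'
import cv2,numpy as np
a=cv2.imread("pics/wrist_g0.png");b=cv2.imread("pics/wrist_g1.png")
cv2.imwrite("pics/wg.png",np.hstack([cv2.resize(x[60:330,130:390],(400,415)) for x in(a,b)]))
E
```

```text
[ 0.511  -0.0222  0.1986] [ 3.141e+00  1.000e-03 -1.628e+00] [ 0.43  0.89 -0.34] [0.438 0.093 0.014] 0.0118 6.275 -1.753
```

View pics/wg.png

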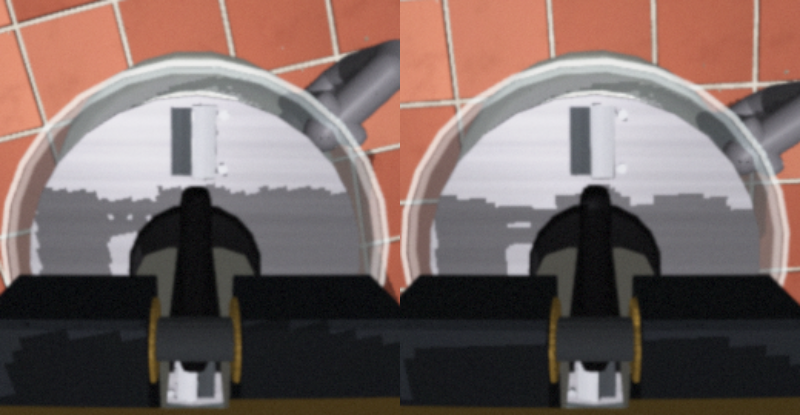

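The disc turned with the tool. The slot looks unchanged at (190,140) in both halves, so it hasn't dropped. From here I'll track the slot numerically.

```bash
cat >>st.py <<'E'
a=cv2.imread("pics/wrist_g0.png");b=cv2.imread(f"pics/wrist_{sys.argv[1]}.png")
r=cv2.matchTemplate(b[105:200,220:300],a[122:182,238:282],cv2.TM_CCOEFF_NORMED)
_,v,_,(x,y)=cv2.minMaxLoc(r);print("slot shift px",x-18,y-17,round(v,3))
E
python3 st.py g1b
```

```text
[ 0.511  -0.0222  0.1986] [ 3.141e+00  1.000e-03 -1.628e+00] [-0.38  2.08 -0.22] [ 0.583  0.093 -0.03 ] 0.0121 6.375 -1.753
slot shift px -1 -1 0.975
```

Request:
carry_out --pt "0 0 -5 0 0 0 1" --pt "0 0 -5 0 0 0 1" --pt "0 0 0 0 0 0 1" --pt "0 0 0 0 0 0 0.82" --pt "0 0 0 0 0 0 0.82" --pt "0 0 0 0 0 0 1" --pt "0 0 0 0 0 0 1"

```text
time_s: 7.35
tcp_pos: [0.5109, -0.0218, 0.1987]
ee_rot: [3.141, 0.001, -1.453]
force: [-0.6, 4.3, -0.1]
gripper_width: 0.0118
```

```bash
python3 st.py g2
```

```text
[ 0.5109 -0.0218  0.1987] [ 3.141e+00  1.000e-03 -1.453e+00] [-0.58  4.32 -0.07] [0.912 0.094 0.   ] 0.0118 7.35 -1.604
slot shift px -1 0 0.978
```

Request:
carry_out --pt "0 0 0 -0.1 0 0 0.82" --pt "0 0 0 0 0 0 0.82" --pt "0 0 0 0 0 0 1" --pt "0 0 -5 0 0 0 1" --pt "0 0 -5 0 0 0 1" --pt "0 0 0 0 0 0 1" --pt "0 0 0 0 0 0 0.82" --pt "0 0 0 0 0 0 0.82" --pt "0 0 0 0 0 0 1" --pt "0 0 0 0 0 0 1"

```text
time_s: 8.7
tcp_pos: [0.5107, -0.0214, 0.1987]
ee_rot: [3.141, 0.001, -1.279]
force: [-0.0, 1.8, 0.4]
gripper_width: 0.0118
```

```bash
python3 st.py g3
```

```text
[ 0.5107 -0.0214  0.1987] [ 3.141e+00  1.000e-03 -1.279e+00] [-0.03  1.84  0.44] [0.42  0.128 0.073] 0.0118 8.7 -1.458
slot shift px -1 -1 0.98
```

Request:
carry_out --pt "0 0 -5 0 0 0 1" --pt "0 0 -5 0 0 0 1" --pt "0 0 0 0 0 0 1" --pt "0 0 0 -0.03 0 0 0.82" --pt "0 0 0 0 0 0 0.82" --pt "0 0 0 0 0 0 1" --pt "0 0 0 0 0 0 1"

```text
time_s: 9.68
tcp_pos: [0.5104, -0.0211, 0.1987]
ee_rot: [3.141, 0.001, -1.105]
force: [-1.0, 1.5, -0.0]
gripper_width: 0.0121
```

```bash
python3 st.py g4
```

```text
[ 0.5104 -0.0211  0.1987] [ 3.141e+00  1.000e-03 -1.105e+00] [-1.04  1.5  -0.03] [ 0.437  0.321 -0.044] 0.0121 9.675 -1.311
slot shift px 0 -1 0.981
```

Request:
carry_out --pt "0 0 -5 0 0 0 1" --pt "0 0 -5 0 0 0 1" --pt "0 0 0 0 0 0 1" --pt "0 0 0 0 0 0 0.82" --pt "0 0 0 0 0 0 0.82" --pt "0 0 0 0 0 0 1" --pt "0 0 0 0 0 0 1"

```text
time_s: 10.65
tcp_pos: [0.5101, -0.0209, 0.1986]
ee_rot: [3.141, 0.001, -0.93]
force: [-2.6, 3.0, 0.7]
gripper_width: 0.0118
```

```bash
python3 st.py g5
```

```text
[ 0.5101 -0.0209  0.1986] [ 3.141e+00  1.000e-03 -9.300e-01] [-2.55  3.03  0.71] [0.643 0.577 0.052] 0.0118 10.65 -1.163
slot shift px -1 -2 0.954
```

```bash
python3 - <<'E'
from h import *
y=np.radians(-53.3);u=np.array([-np.sin(y),np.cos(y)])  # along bar, away in image
ax=np.array([.511,-.0215])
for z in(.190,.186,.182,.179):print(z,proj("wrist",[[*(ax+u*r),z] for r in(.045,.03,-.045)]).round(1).tolist())
E
```

```text
0.19 [[256.4, 164.9], [256.4, 187.6], [256.4, 287.7]]
0.186 [[256.4, 164.0], [256.4, 186.3], [256.4, 284.7]]
0.182 [[256.4, 163.2], [256.4, 185.0], [256.4, 281.7]]
0.179 [[256.4, 162.6], [256.4, 184.1], [256.4, 279.5]]
```

```bash
python3 - <<'E'
import cv2,numpy as np
rows=[]
for n in("wrist","side"):
    r=[]
    for g in("g4","g5"):
        a=cv2.imread(f"pics/{n}_{g}.png")
        r.append(cv2.resize(a[90:240,150:350] if n=="wrist" else a[155:230,220:320],(400,300),interpolation=cv2.INTER_CUBIC))
    rows.append(np.hstack(r))
cv2.imwrite("pics/m5.png",np.vstack(rows))
E
```

```text
(no output)
```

View pics/m5.png

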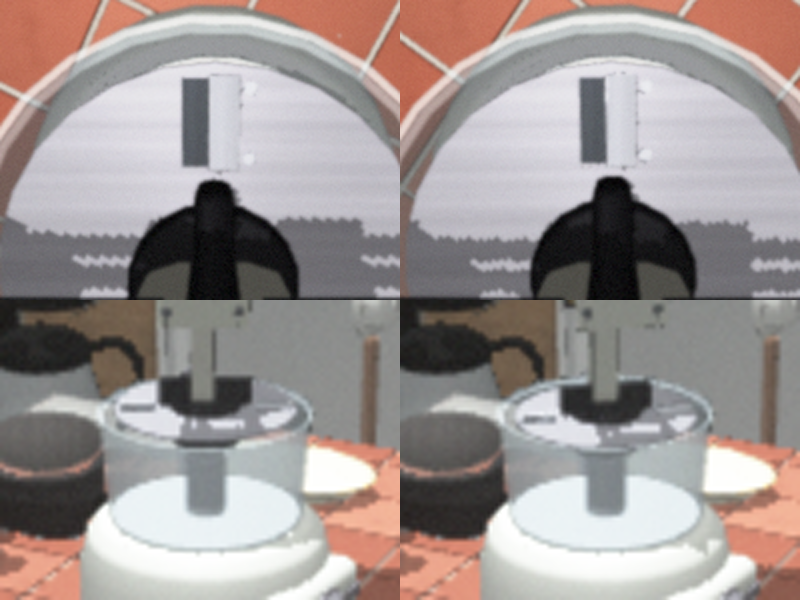

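In the right-hand (g5) side view the disc has sunk inside the rim: the bar top is at 382 instead of 378, and the dark hub underside has gone. So it's in mesh after about 50° of turning. I'll loosen the grip, recentre and press straight down with the fingertips on the hub.

Request:
carry_out --pt "0 0 0 -0.08 0 0 0.84" --pt "0 0 0 0 0 0 0.84" --pt "0 0 0 0 0 0.3 0.84" --pt "0 0 0 0 0 0.2 0.84" --pt "0 0 0 0 0 0.1 0.84" --pt "0 0 0 0 0 0.1 0.84" --pt "0 0 0 0 0 0 0.84"

```text
time_s: 11.62
tcp_pos: [0.5103, -0.021, 0.1916]
ee_rot: [-3.142, 0.0, -0.93]
force: [-0.4, 0.3, 0.5]
gripper_width: 0.0149
```

```bash
python3 st.py p1
```

```text
[ 0.5103 -0.021   0.1916] [-3.142  0.    -0.93 ] [-0.42  0.27  0.48] [-0.031 -0.01  -0.041] 0.0149 11.625 -1.169
slot shift px -2 -1 0.977
```

Request:
carry_out --pt "0 0 0 0 0 0.1 0.84" --pt "0 0 0 0 0 0.1 0.84" --pt "0 0 0 0 0 0.1 0.84"

```text
time_s: 12.1
tcp_pos: [0.5104, -0.0209, 0.1898]
ee_rot: [-3.141, -0.001, -0.93]
force: [-3.0, -0.5, 10.2]
gripper_width: 0.0147
```

Request:
carry_out --pt "0 0 0 0 0 0.1 0.84" --pt "0 0 0 0 0 0.1 0.84"

```text
time_s: 12.35
tcp_pos: [0.5104, -0.0209, 0.1887]
ee_rot: [-3.141, -0.001, -0.93]
force: [-3.3, -0.5, 10.0]
gripper_width: 0.0148
```

Request:
carry_out --pt "0 0 0 0 0 0.1 0.84" --pt "0 0 0 0 0 0.1 0.84" --pt "0 0 0 0 0 0.1 0.84"

```text
time_s: 12.72
tcp_pos: [0.5105, -0.0209, 0.1852]
ee_rot: [-3.142, -0.001, -0.93]
force: [-4.7, -0.8, 16.0]
gripper_width: 0.0147
```

Request:
carry_out --pt "0 0 0 0 0 0.1 0.84" --pt "0 0 0 0 0 0 0.84"

```text
time_s: 12.98
tcp_pos: [0.5105, -0.0209, 0.1852]
ee_rot: [-3.141, -0.002, -0.93]
force: [-5.4, -1.4, 17.0]
gripper_width: 0.0148
```

Request:
carry_out --pt "0 0 0 0 0 0.1 0.84" --pt "0 0 0 0 0 0.1 0.84" --pt "0 0 0 0 0 0 0.84"

```text
time_s: 13.35
tcp_pos: [0.5105, -0.0209, 0.185]
ee_rot: [-3.141, -0.003, -0.931]
force: [-8.4, -1.9, 28.3]
gripper_width: 0.0145
```

```bash
python3 st.py p2
```

```text
[ 0.5105 -0.0209  0.185 ] [-3.141e+00 -3.000e-03 -9.310e-01] [-8.45 -1.9  28.34] [-0.165  2.087  0.015] 0.0145 13.35 -1.178
slot shift px -3 0 0.974
```

It's at a solid stop (0.185 m, 28 N). Next I'll unload, open and lift clear.

Request:
carry_out --pt "0 0 0 0 0 -0.3 0.84" --pt "0 0 0 0 0 -0.1 0.6" --pt "0 0 0 0 0 0 0.5" --pt "0 0 0 0 0 0 0.4" --pt "0 0 0 0 0 -1 0.4" --pt "0 0 0 0 0 -3 0.4" --pt "0 0 0 0 0 -5 0.4" --pt "0 0 0 0 0 -5 0.4" --pt "0 0 0 0 0 0 0.4" --pt "0 0 0 0 0 0 0.4"

```text
time_s: 14.7
tcp_pos: [0.5093, -0.0205, 0.3236]
ee_rot: [3.14, 0.002, -0.93]
force: [-0.2, -0.2, 0.2]
gripper_width: 0.0557
```

```bash
python3 st.py e; python3 - <<'E'
from h import *
a=[cv2.imread("pics/d2.png"),cv2.imread("pics/side_g5.png"),cv2.imread("pics/side_e.png")]
S=[cv2.resize(x[155:230,220:320],(400,300),interpolation=cv2.INTER_CUBIC) for x in a]
w=cv2.imread("pics/wrist_e.png")
cv2.imwrite("pics/end.png",np.vstack([np.hstack(S[:2]),np.hstack([S[2],cv2.resize(w,(400,300))])]))
E
```

```text
[ 0.5093 -0.0205  0.3236] [ 3.14e+00  2.00e-03 -9.30e-01] [-0.15 -0.18  0.24] [-0.045 -0.027  0.003] 0.0557 14.7 -1.091
slot shift px 10 18 0.423
```

View pics/end.png

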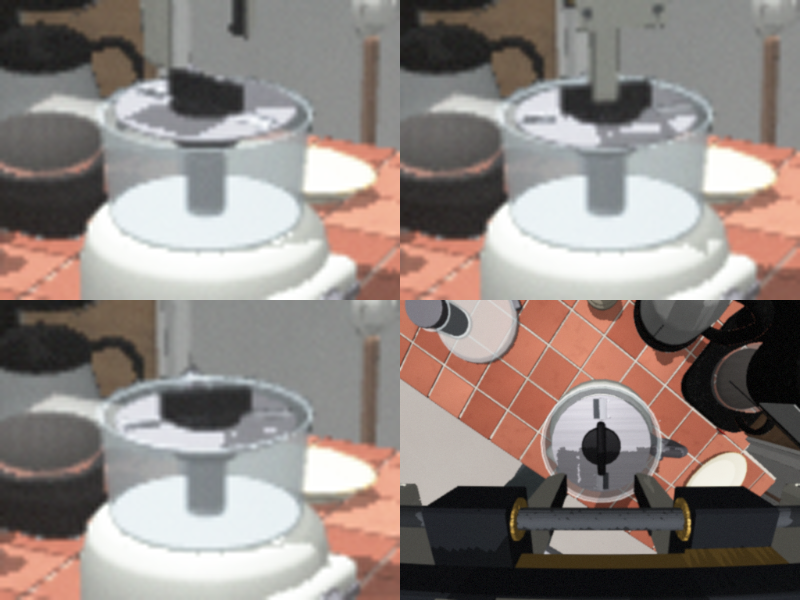

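The bottom-left view shows the disc well below the rim: the bar spans about 385–430, lower than in either upper view. The gripper is clear, and the lid and dish are where they were.

```bash
python3 -c "
from rig import bot
print(bot.finish_job())"
```

```text
the job is handed in; nothing more can be done
None
```

The slicing disc is in mesh and pressed fully home, and I handed the job in at about 15 s.

- **Turning:** I gripped the bar lightly (3 N) and turned the disc about 50° in 10° steps. After each step I loosened the fingers so the disc could drop. After the fifth step the side camera showed it had sunk inside the rim. When I then lowered the fingertips, they met the hub about 4–5 mm below its starting height, which matches the drop.
- **Pressing:** I pushed straight down with loosened fingertips on the hub. The snap gave way at about 10 N. The disc then came to a solid stop with the fingertips at z = 0.185 m, about 11 mm below the hub's starting height. I held 28 N there to confirm it, and the height did not change.
- **Last checks:** With the gripper lifted clear and no force on the wrist, the side view shows the disc well below the rim. The lid and dish look unmoved.
- **What disagreed:**
  - The scene and side cameras put the grip 5–15 mm away from where the wrist camera did. I used the wrist camera, and the grasp confirmed it.
  - The drop moved the disc only about 1 pixel in the wrist picture, too little to judge by, so I used the side view instead.
  - Sideways force reached about 4 N while turning (8 N while pressing). I recentred the grip during the turning.

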